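# Unscrew the jar's lid and lay it on the chopping board

### The job

Open the blue storage jar that leans in its wooden stand: unscrew the red lid (anticlockwise, a little over one turn, regripping as needed) until the thread lets go, without wrenching it off, then lift it away and lay it, top up and without dropping it, flat on the chopping board. Do not disturb the fruit, the garlic or the spice jar.

Things in the scene. Friction and masses are not known exactly. Their poses are not given: they have to be found in the camera images.
- lid_center (a point): Centre (half-way up) of the red screw lid: round, 58 mm across, 26 mm tall, about 70 g; +z along its axis out of its top. Starts screwed on the leaning jar. Right-hand thread, 8 mm a turn: anticlockwise seen from its top it climbs, and lets go after 1.1 to 1.3 turns (varies). Until then it has 2 mm play along the axis, 0.7 mm sideways; pulled further it meets a hard stop.
- jar_mouth (a point): Centre of the blue jar's rim; +z along the jar's axis out of the mouth, leaning 32 degrees from vertical. The jar is clamped fast. Screwed down, the lid's centre is 7 mm below this point along the axis, its skirt ends 20 mm below it. Neck 41 mm across (48 over the thread), 24 mm long; below it the jar widens to 76 mm.
- board_top (a point): Centre of the upper face of the fixed wooden chopping board, 22 mm above the worktop; 240 mm along its x axis, 340 mm along y. Lemon, lime and garlic (up to 53 mm tall) lie along its far (+x) side, all beyond x = +30 mm; the half with x below 0 is clear.
- stand: Wooden stand fixed to the worktop that holds the jar; origin under the middle of its base, 135 mm along x, 118 mm along y, cheeks 74 mm tall. The jar leans towards its -x side (roughly to the robot); the mouth stands about 23 mm to -x of the origin, 125 mm above the worktop.
- lemon_center (a point): Yellow lemon on the board, 71x53x51 mm, its centre. Leave alone.
- lime_center (a point): Green lime on the board, 53x46x48 mm, its centre. Leave alone.
- garlic_center (a point): Garlic bulb on the board, 53x54x53 mm, its centre. Leave alone.
- spice_jar_center (a point): Spice jar with red cap, 45 mm in diameter, 106 mm tall, standing behind the stand; half-way up. Leave alone.
Not all that is in view belongs to the job. Leave any green look-alike of the part that bears lid_center alone.

How it is judged:
On the way, in this order (a step that is already met when the one before it is completed fails the run):
1. the lid has climbed at least 4 mm on its thread, still straight on the neck (z of lid_center in the frame of jar_mouth between -0.003 and 0.02 m and angle between the z axis of lid_center and the z axis of jar_mouth, either way round below 0.2 rad), for 0.1 s.
2. the lid is off: its centre more than 25 mm out of the mouth (z of lid_center in the frame of jar_mouth above 0.025 m), for 0.1 s.
At the end, for the whole second after the job is handed in: The lid lies at rest flat on the board: its centre over the board, at least 5 mm inside its edges, 8 to 18 mm above its face, its top up within 7 degrees (x of lid_center in the frame of board_top between -0.115 and 0.115 m and y of lid_center in the frame of board_top between -0.165 and 0.165 m and z of lid_center in the frame of board_top between 0.008 and 0.018 m and angle between lid_center's own z axis and vertical below 0.12 rad and linear speed of lid below 0.02 m/s); the robot touches nothing.
It fails at once if the lid is wrenched: more than 80 N between lid and jar (contact force between lid and jar above 80 N).
It fails at once if the lid falls: faster than 0.7 m/s, untouched by the fingers (linear speed of lid above 0.7 m/s and contact force between the fingers and lid below 0.05 N).
It fails at once if lemon, lime, garlic or spice jar is moved by more than 30 mm (distance of any of lemon_center, lime_center, garlic_center, spice_jar_center from where it was at the start of the episode above 0.03 m).
It also fails if it takes over 72 s, if anything falls off the work surface, if the arm or the gripper's body presses on something with over 40 N, if the wrist force passes 120 N, or if a joint passes its speed limit or range.

### The arm

A 6-joint arm with a two-finger parallel gripper is mounted at the origin on a cart in front of the work surface, level with it; the furniture and walls round the work are solid. World frame = base frame: x ahead of the robot, y to its left, z up, the work surface at z = 0. Lengths are in m, angles in rad, forces in N, time in s.
With the tool pointing down it reaches from about 0.35 to 0.775 m from the base axis. Payload 7.3 kg.
Tool frame: the origin (TCP) lies on the centre line of the jaws, within the pads' length; the fingertips stand ahead of it and the grasp point (between the pads) lies 11 mm behind it (robot.nose_length is the z of the fingertips in the tool frame, in m); z points along the fingers, y is the line along which they close (so a half turn about z gives the same grasp; the last joint's range is limited). The gripper opens to 92 mm and grips with 3 to 60 N. Pads are 19 mm wide; open, the fingers measure 130 mm over their backs; the gripper's body (75 mm by 190 mm) begins 47 mm behind the grasp point.
Start: joints at [1.144, 0.342, 1.524, -0, 1.275, -0.146], TCP at [0.145, 0.504, 0.235] pointing down, gripper open.
Joint ranges: [-2.53, 2.53], [-0.77, 2.02], [0.04, 2.7], [-1, 4.14], [0.28, 2.66], [-3.11, 3.11]. Speed limits (rad/s): [2.57, 2.57, 3.14, 3.14, 3.14, 3.14].

### API

Orientations are given as [roll, pitch, yaw] about the fixed x, y, z axes, in that order (R = Rz(yaw) Ry(pitch) Rx(roll)).
In Python, from cell import robot, cams gives the robot as it stands. The module is installed in compiled form; this text tells all that it offers.
- The arm moves only by the tool carry_out, never from a script. Its argument "deltas" is a list of rows, each a list of 7 numbers: the shift along the tool's x, y, z in cm, then the turn, a rotation vector about the tool's x, y, z in rad, then the opening, from 0 (shut) to 1 (fully open). A call has exactly 8 rows; each row shifts and turns the commanded pose from where the row before left it, along the tool's axes as they then stand; what a row does not reach is not made up. A row lasts 1/12 s, in which the tool goes at most 41.7 mm and 7.16 degrees, less where a joint would pass 70% of its speed; a pose out of reach is approached as far as the arm can. A call is refused whole if a number of a shift passes 4.17 or a number of a turn 0.125, either way. A call with a gripper value outside its range is refused whole. The fingers move at their own pace and stop on an object; "force" is the grip in N (left out, the last holds). Time passes only in rows, so rows that do not move let the fingers close, or fill a call up. It gives the time, the measured TCP pose, the force, the opening and the grip force at its end, in the units of the state.
- robot.observe(): the state, without advancing time (a new reading comes with each control period).
- cams.read_camera(name): name is "scene" or "top" or "wrist"; returns a dict with "image" (400x640x3 uint8, blue, green, red), "depth" (400x640 float32, m along the optical axis (not along the pixel's ray), 0 where there is no reading), "fx", "fy", "cx", "cy" (pixels), "world_to_cam" (4x4, takes a point from world to camera coordinates). Camera axes: x right, y up, looking along -z (the intrinsics and any distortion apply to the point x, -y, -z); pixel columns grow to the right and rows downward; lengths in m; the calibration is good to about 2 mm. A picture is of the moment at which its call begins.
- robot.hand_in(): hands the job in; it is judged then, once.
The state is a dict: "time": time; "qpos": joint angles; "qvel": joint speeds; "joint_efforts": joint torques, N m; "tool_pos": TCP position; "tool_rot": TCP orientation; "contact_force": force on the tool from outside, world axes, zero at the start; "torque": the same for the moment, N m; "opening": finger opening in m; "grip_force": force on a finger pad.
Only numpy, scipy, OpenCV 4.12 (cv2) and the standard library are available. Lean on these libraries where they do the work, as an engineer would, in place of code of your own. Each camera call takes 0.05 s, during which the arm holds its last target. There are 200 camera calls.

## Working session

There is one attempt and no reset: what is moved stays moved. The work goes in short steps, Python scripts to look and compute and a tool call to move; the robot and the scene stay as the last step left them, time stands still between calls to the robot, and variables do not carry over. Pictures are saved under pics/ and viewed, at most 10 in all, crops included, and the job is handed in when it is done.

Besides the shell and the picture viewer there is one more tool, called after ">>>" by a JSON object that holds its "name" and its "arguments", one argument or row to a line. carry_out: Moves the arm, as the interface text tells. Its arguments: {"type":"object","properties":{"deltas":{"type":"array","items":{"type":"array","items":{"type":"number"}}},"force":{"type":"number"}},"required":["deltas"]}

```bash
mkdir -p pics; python3 - <<'E'
from cell import robot,cams
import cv2,numpy as np
s=robot.observe();print({k:np.round(v,3).tolist() for k,v in s.items()},robot.nose_length)
ims=[]
for n in("scene","top"):
    c=cams.read_camera(n);np.savez(f"{n}.npz",**{k:v for k,v in c.items()})
    ims.append(c["image"]);print(n,c["fx"],c["cx"],c["cy"],np.round(c["world_to_cam"],3).tolist(),[k for k in c])
cv2.imwrite("pics/scene.png",ims[0]);cv2.imwrite("pics/top.png",ims[1])
E
```

```text
{'time': 0.0, 'qpos': [1.144, 0.343, 1.525, 0.0, 1.275, -0.146], 'qvel': [-0.002, 0.0, 0.001, -0.0, 0.0, -0.0], 'joint_efforts': [-0.0, -43.124, -24.422, 0.072, 0.056, -0.0], 'tool_pos': [0.145, 0.504, 0.234], 'tool_rot': [-3.14, -0.0, 2.861], 'contact_force': [0.578, -0.662, 0.544], 'torque': [0.038, 0.022, -0.001], 'grip_force': 0.0, 'opening': 0.092} 0.008
scene 488.27642979864856 321.16335662309075 192.77768323292452 [[0.609, -0.793, 0.012, -0.373], [0.432, 0.344, 0.834, -0.376], [-0.665, -0.503, 0.552, -1.038], [0.0, 0.0, 0.0, 1.0]] ['image', 'depth', 'fx', 'fy', 'cx', 'cy', 'world_to_cam']
top 365.1823167365115 320.13272084206454 190.44096807366796 [[0.004, -1.0, -0.025, 0.031], [0.983, -0.001, 0.184, -0.66], [-0.184, -0.025, 0.983, -0.813], [0.0, 0.0, 0.0, 1.0]] ['image', 'depth', 'fx', 'fy', 'cx', 'cy', 'world_to_cam']
```

View pics/scene.png

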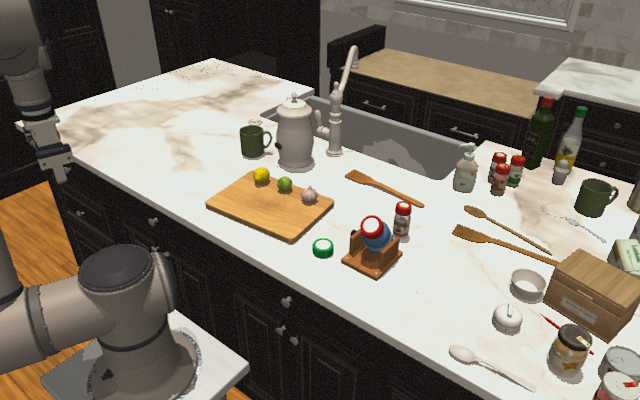

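View pics/top.png

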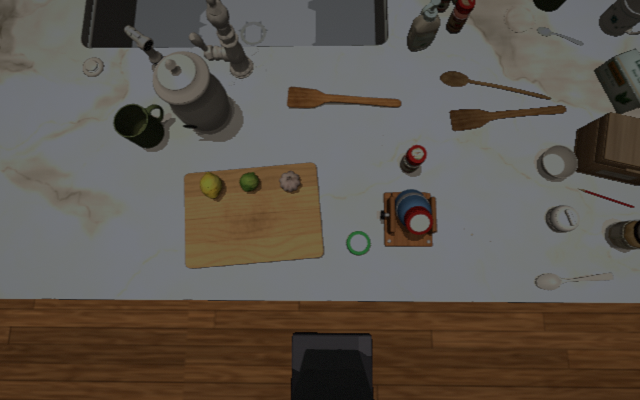

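The candidates for the red lid are:
- Red ring with a white top on the blue jar: scene (373,227), top (418,222).
- Red cap of the spice jar: scene (403,208), top (415,153).
- Green look-alike: scene (323,247), top (358,243).
- Far red caps: scene (500,165).

I choose the one on the leaning blue jar, and will check it in a close crop.

```bash
cat > h.py <<'E'
import numpy as np,cv2
def load(n): return dict(np.load(f"{n}.npz"))
def ray(c,uv):
    uv=np.atleast_2d(uv).astype(float);M=c["world_to_cam"]
    d=np.c_[(uv[:,0]-c["cx"])/c["fx"],-(uv[:,1]-c["cy"])/c["fy"],-np.ones(len(uv))]
    return -M[:3,:3].T@M[:3,3], d@M[:3,:3]
def onz(c,uv,z):
    o,d=ray(c,uv);return o+d*((z-o[2])/d[:,2])[:,None]
def pts(c,mask):
    v,u=np.nonzero(mask&(c["depth"]>0));o,d=ray(c,np.c_[u,v]);return o+d*c["depth"][v,u][:,None]
def red(im):
    h=cv2.cvtColor(im,cv2.COLOR_BGR2HSV);return (((h[...,0]<8)|(h[...,0]>172))&(h[...,1]>150)&(h[...,2]>60))
E
python3 - <<'E'
from h import *
for n,box in(("scene",(350,205,395,250)),("top",(398,200,440,242))):
    c=load(n);m=np.zeros((400,640),bool);x0,y0,x1,y1=box;m[y0:y1,x0:x1]=True
    r=red(c["image"])&m
    k,lab,st,ce=cv2.connectedComponentsWithStats(r.astype(np.uint8));print(n,st[1:].tolist(),ce[1:].round(1).tolist())
    i=1+np.argmax(st[1:,4]);cn,_=cv2.findContours((lab==i).astype(np.uint8),0,2)
    f=np.zeros((400,640),np.uint8);cv2.drawContours(f,cn,-1,1,-1)
    P=pts(c,f>0);print("all",len(P),P.mean(0),P.min(0),P.max(0))
    white=cv2.erode(f,np.ones((3,3)))>0
    W=pts(c,white&~r);
    for _ in range(4):
        q=W.mean(0);nn=np.linalg.svd(W-q)[2][2];nn*=np.sign(nn[2]);e=(W-q)@nn;W=W[abs(e)<2*e.std()+1e-4]
    print("white",len(W),q,nn,e.std(),"tilt",np.degrees(np.arccos(nn[2])),np.degrees(np.arctan2(nn[1],nn[0])))
c=load("top")
print("board",onz(c,[[184,173],[317,163],[323,258],[187,268]],.022).round(3).tolist())
print("stand tcorners",onz(c,[[384,193],[436,198],[433,246],[384,247]],.012).round(3).tolist())
print("ring",onz(c,[358,243],.013))
a=load("scene")["image"][190:290,300:430];b=c["image"][140:260,330:460]
cv2.imwrite("pics/crop.png",np.hstack([cv2.resize(a,(390,300),interpolation=2),cv2.resize(b,(390,300),interpolation=2)]))
E
```

```text
scene [[361, 216, 22, 23, 207], [394, 232, 1, 1, 1]] [[372.7, 229.1], [394.0, 232.0]]
all 407 [ 0.57616155 -0.18992726  0.12535287] [ 0.55404777 -0.21583973  0.07410024] [ 0.60313821 -0.14379454  0.14615351]
white 191 [ 0.57754921 -0.18538683  0.12945162] [-0.51630568  0.04448409  0.85524828] 0.0019331723667413534 tilt 31.212825993587902 175.07564648330748
top [[419, 206, 1, 1, 1], [413, 208, 2, 1, 2], [413, 210, 1, 1, 1], [406, 210, 27, 25, 226]] [[419.0, 206.0], [413.5, 208.0], [413.0, 210.0], [419.2, 221.0]]
all 522 [ 0.57839626 -0.18447024  0.12892367] [ 0.55339603 -0.21220889  0.01150566] [ 0.60331181 -0.15663477  0.14421049]
white 271 [ 0.57708002 -0.18472378  0.1291421 ] [-0.54028297 -0.00934689  0.84143149] 0.0010204222452599465 tilt 32.70840872796295 -179.00888209587097
board [[0.713, 0.38, 0.022], [0.739, 0.041, 0.022], [0.501, 0.025, 0.022], [0.476, 0.356, 0.022]]
stand tcorners [[0.663, -0.128, 0.012], [0.65, -0.257, 0.012], [0.531, -0.244, 0.012], [0.528, -0.124, 0.012]]
ring [[ 0.53785273 -0.06074582  0.013     ]]
```

View pics/crop.png

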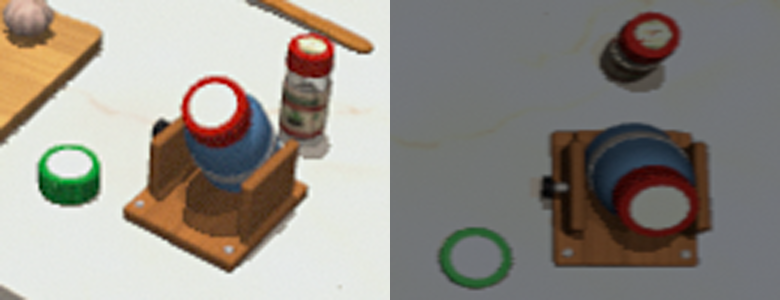

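The crop confirms it: the red-rimmed, white-topped lid on the leaning blue jar is at crop (215,108) left and (657,200) right. The spice jar and the green lid are clearly separate. First I'll turn and carry the tool over towards a hover.

>>> {"name": "carry_out", "arguments": {
  "deltas": [
    [0,0,-0.8,0,0,0.12,1],
    [0,0,-0.8,0,0,0.12,1],
    [0,0,-0.8,0,0,0.12,1],
    [0,0,-0.8,0,0,0.12,1],
    [0,0,-0.8,0,0,0.12,1],
    [0,0,-0.8,0,0,0.12,1],
    [0,0,-0.8,0,0,0.12,1],
    [0,0,-0.8,0,0,0.12,1]
  ]
}}

```text
time: 0.77
tool_pos: [0.1454, 0.5042, 0.2987]
tool_rot: [-3.141, 0.001, 1.895]
contact_force: [-0.7, -0.4, -0.1]
opening: 0.0919
grip_force: 0.0
```

>>> {"name": "carry_out", "arguments": {
  "deltas": [
    [0,0,0,0,0,0.11,1],
    [0,0,0,0,0,0.11,1],
    [0,0,0,0,0,0.11,1],
    [-2,2,0,0,0,0,1],
    [-2.8,2.8,0,0,0,0,1],
    [-2.8,2.8,0,0,0,0,1],
    [-2.8,2.8,0,0,0,0,1],
    [-2.8,2.8,0,0,0,0,1]
  ]
}}

```text
time: 1.43
tool_pos: [0.2781, 0.371, 0.2985]
tool_rot: [-3.141, 0.0, 1.572]
contact_force: [1.2, 0.6, 0.9]
opening: 0.0918
grip_force: 0.0
```

>>> {"name": "carry_out", "arguments": {
  "deltas": [
    [-2.8,2.8,0,0,0,0,1],
    [-2.8,2.8,0,0,0,0,1],
    [-2.8,2.8,0,0,0,0,1],
    [-2.8,2.8,0,0,0,0,1],
    [-2.8,2.8,0,0,0,0,1],
    [-2.8,2.8,0,0,0,0,1],
    [-3.5,0,0,0,0,0,1],
    [-3.5,0,0,0,0,0,1]
  ]
}}

```text
time: 2.1
tool_pos: [0.4462, 0.1326, 0.2977]
tool_rot: [-3.14, 0.0, 1.57]
contact_force: [0.7, -0.6, -0.6]
opening: 0.0917
grip_force: 0.0
```

>>> {"name": "carry_out", "arguments": {
  "deltas": [
    [-3.5,0,0,0,0,0,1],
    [-3.5,0,0,0,0,0,1],
    [-3.5,0,0,0,0,0,1],
    [-3.5,0,0,-0.11,0,0,1],
    [-3.5,0,0,-0.11,0,0,1],
    [-3.5,0,0,-0.11,0,0,1],
    [-3.5,0,0,-0.11,0,0,1],
    [-3.5,0,0,-0.11,0,0,1]
  ]
}}

```text
time: 2.77
tool_pos: [0.4452, -0.1334, 0.2984]
tool_rot: [2.627, -0.003, 1.573]
contact_force: [0.4, 0.4, -0.8]
opening: 0.0921
grip_force: 0.0
```

```bash
cat >> h.py <<'E'
from scipy.spatial.transform import Rotation as Ro
def pose(s): return np.array(s["tool_pos"]),Ro.from_euler("xyz",s["tool_rot"])
def delta(s,p,z=None):
    t,R=pose(s);print("q",np.round(s["qpos"],3),"F",np.round(s["contact_force"],1),"shift cm",(R.inv().apply(np.array(p)-t)*100).round(2),
      "turn",(np.cross([0,0,1],(v:=R.inv().apply(z)))/np.linalg.norm(np.cross([0,0,1],v))*np.arccos(min(1,v[2]))).round(3) if z is not None else "")
E
python3 - <<'E'
from h import *
from cell import robot,cams
s=robot.observe();n=np.array([-np.sin(np.radians(32)),0,np.cos(np.radians(32))]);top=np.array([.577,-.185,.1292])
delta(s,top+.1*n,-n)
c=cams.read_camera("wrist");np.savez("w1.npz",**c);cv2.imwrite("pics/w1.png",c["image"])
M=c["world_to_cam"];R=Ro.from_euler("xyz",s["tool_rot"]);o=-M[:3,:3].T@M[:3,3];print("cam in tool",R.inv().apply(o-s["tool_pos"]),R.inv().apply(-M[2,:3]))
m=red(c["image"]);k,lab,st,ce=cv2.connectedComponentsWithStats(m.astype(np.uint8))
print([(a.tolist(),b.round(0).tolist()) for a,b in zip(st[1:],ce[1:]) if a[4]>100])
E
```

```text
q [-0.67  -0.068  1.948  0.408  0.89  -0.871] F [ 0.4  0.4 -0.8] shift cm [-5.21  2.7  11.21] turn [-0.044 -0.004  0.   ]
cam in tool [ 0.06903938 -0.00043698 -0.14946748] [-2.56401984e-01 -1.76553887e-04  9.66570221e-01]
[([422, 195, 20, 28, 223], [430.0, 208.0]), ([327, 200, 48, 47, 758], [350.0, 223.0]), ([560, 217, 20, 20, 240], [568.0, 226.0])]
```

View pics/w1.png

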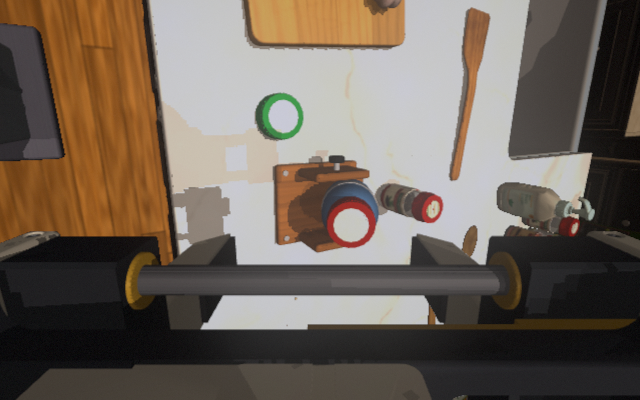

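The wrist view shows the red lid at (350,223), the green one at (282,117) and the spice jar at (430,208). Moving to the hover 100 mm out along the axis.

>>> {"name": "carry_out", "arguments": {
  "deltas": [
    [0,0,0,-0.044,-0.004,0,1],
    [-1,0.4,2,0,0,0,1],
    [-1,0.4,2.4,0,0,0,1],
    [-1,0.4,2.4,0,0,0,1],
    [-1,0.5,2.2,0,0,0,1],
    [-1.2,0.5,2,0,0,0,1],
    [0,0,0,0,0,0,1],
    [0,0,0,0,0,0,1]
  ]
}}

```text
time: 3.48
tool_pos: [0.5224, -0.1827, 0.2144]
tool_rot: [2.592, -0.005, 1.573]
contact_force: [-0.3, 0.2, 1.0]
opening: 0.0916
grip_force: 0.0
```

```bash
python3 - <<'E'
from h import *
from cell import robot,cams
n=np.array([-np.sin(np.radians(32)),0,np.cos(np.radians(32))]);top=np.array([.577,-.185,.1292])
c=cams.read_camera("wrist");np.savez("w2.npz",**c);cv2.imwrite("pics/w2.png",c["image"])
s=robot.observe();delta(s,top+.1*n,-n)
m=red(c["image"]);k,lab,st,ce=cv2.connectedComponentsWithStats(m.astype(np.uint8))
print([(a.tolist(),b.round(0).tolist()) for a,b in zip(st[1:],ce[1:]) if a[4]>100])
M=c["world_to_cam"];uvw=M[:3,:3]@top+M[:3,3];print("pred px",uvw[0]/-uvw[2]*c["fx"]+c["cx"],-uvw[1]/-uvw[2]*c["fy"]+c["cy"])
# white disc: fill of the red ring at predicted pixel
u,v=int(uvw[0]/-uvw[2]*c["fx"]+c["cx"]),int(-uvw[1]/-uvw[2]*c["fy"]+c["cy"])
k,lab,st,ce=cv2.connectedComponentsWithStats((~m).astype(np.uint8),connectivity=4)
w=(lab==lab[v,u]);print("disc",w.sum())
cn,_=cv2.findContours(w.astype(np.uint8),0,1);e=cv2.fitEllipse(max(cn,key=cv2.contourArea));print(e)
W=pts(c,cv2.erode(w.astype(np.uint8),np.ones((5,5)))>0)
q=W.mean(0);nn=np.linalg.svd(W-q,full_matrices=False)[2][2];nn*=np.sign(nn[2]);print(q,nn,((W-q)@nn).std(),"tilt",np.degrees(np.arccos(nn[2])),np.degrees(np.arctan2(nn[1],nn[0])))
for d in (-.002,0,.002):
    o,dd=ray(c,e[0]);t=((top+d*n-o)@n)/(dd@n);print("centre on plane",d,o+dd[0]*t)
E
```

```text
q [-0.663  0.197  1.93   0.571  0.647 -1.062] F [-0.  -0.2 -0.1] shift cm [-0.25  0.07  0.21] turn [-0.007 -0.005  0.   ]
[([292, 174, 71, 69, 1633], [328.0, 206.0]), ([424, 174, 26, 36, 404], [435.0, 191.0]), ([576, 206, 23, 25, 360], [586.0, 217.0]), ([559, 229, 30, 8, 153], [573.0, 233.0])]
pred px 326.149756167173 210.31917214581767
disc 253122
((319.5, 199.5), (459.8666076660156, 782.2474975585938), 90.0)
[ 0.66634134 -0.13917837  0.05128129] [-0.04548701  0.99846439  0.03161957] 0.1018363954439942 tilt 88.18802997019498 92.60841859413046
centre on plane -0.002 [ 0.57351209 -0.17652625  0.12466215]
centre on plane 0 [ 0.57248642 -0.17603535  0.1263796 ]
centre on plane 0.002 [ 0.57146075 -0.17554445  0.12809705]
```

```bash
python3 - <<'E'
from h import *
c=load("w2");im=c["image"];m=red(im)
k,lab,st,ce=cv2.connectedComponentsWithStats(m.astype(np.uint8));i=1+np.argmax(st[1:,4])
mm=cv2.morphologyEx((lab==i).astype(np.uint8),cv2.MORPH_CLOSE,np.ones((5,5)))
cn,h=cv2.findContours(mm,cv2.RETR_CCOMP,cv2.CHAIN_APPROX_NONE)
n=np.array([-np.sin(np.radians(32)),0,np.cos(np.radians(32))]);top=np.array([.577,-.185,.1292])
for a,b in zip(cn,h[0]):
    if cv2.contourArea(a)>300:
        e=cv2.fitEllipse(a);o,dd=ray(c,e[0]);t=((top-o)@n)/(dd@n);print("hole" if b[3]>=0 else "outer",e,"->",(o+dd[0]*t).round(4))
        if b[3]>=0:
            f=np.zeros(m.shape,np.uint8);cv2.drawContours(f,[a],-1,1,-1);W=pts(c,cv2.erode(f,np.ones((3,3)))>0)
            for _ in range(3):
                q=W.mean(0);nn=np.linalg.svd(W-q,full_matrices=False)[2][2];nn*=np.sign(nn[2]);r=(W-q)@nn;W=W[abs(r)<2.5*r.std()]
            print(len(W),q,nn,r.std(),"tilt",np.degrees(np.arccos(nn[2])),np.degrees(np.arctan2(nn[1],nn[0])))
cv2.imwrite("pics/c2.png",cv2.resize(im[150:270,260:460],(800,480),interpolation=0))
E
```

```text
outer ((327.2005615234375, 208.17286682128906), (67.8902816772461, 69.02885437011719), 133.9233856201172) -> [ 0.5777 -0.1832  0.1296]
hole ((326.7270202636719, 210.3530731201172), (51.38095474243164, 53.53910827636719), 84.96549224853516) -> [ 0.5774 -0.185   0.1294]
1986 [ 0.57745726 -0.18510924  0.12938929] [-0.53088497  0.00332634  0.84743737] 0.0006278752517418292 tilt 32.06597243907762 179.64100913377212
```

View pics/c2.png

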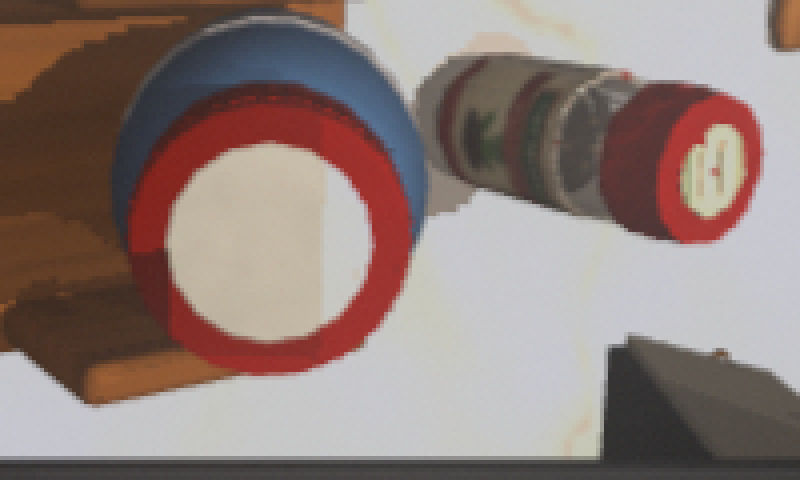

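The crop shows the lid's white disc centred at (270,240), with the spice jar apart on the right. The fit gives the top centre as (0.5774, -0.185, 0.1294) and a tilt of 32.07°. Next I align and wind joint 6 up to about +2.95.

>>> {"name": "carry_out", "arguments": {
  "deltas": [
    [-0.23,0.08,0.2,-0.007,-0.005,0.12,1],
    [0,0,0,0,0,0.125,1],
    [0,0,0,0,0,0.125,1],
    [0,0,0,0,0,0.125,1],
    [0,0,0,0,0,0.125,1],
    [0,0,0,0,0,0.125,1],
    [0,0,0,0,0,0.125,1],
    [0,0,0,0,0,0.125,1]
  ]
}}

```text
time: 4.2
tool_pos: [0.524, -0.1847, 0.2159]
tool_rot: [2.812, -0.463, 0.648]
contact_force: [0.2, 0.5, 0.4]
opening: 0.092
grip_force: 0.0
```

>>> {"name": "carry_out", "arguments": {
  "deltas": [
    [0,0,0,0,0,0.125,1],
    [0,0,0,0,0,0.125,1],
    [0,0,0,0,0,0.125,1],
    [0,0,0,0,0,0.125,1],
    [0,0,0,0,0,0.125,1],
    [0,0,0,0,0,0.125,1],
    [0,0,0,0,0,0.125,1],
    [0,0,0,0,0,0.125,1]
  ]
}}

```text
time: 4.87
tool_pos: [0.524, -0.1847, 0.2159]
tool_rot: [-2.888, -0.506, -0.496]
contact_force: [-0.1, 0.2, 0.9]
opening: 0.0919
grip_force: 0.0
```

>>> {"name": "carry_out", "arguments": {
  "deltas": [
    [0,0,0,0,0,0.125,1],
    [0,0,0,0,0,0.125,1],
    [0,0,0,0,0,0.125,1],
    [0,0,0,0,0,0.125,1],
    [0,0,0,0,0,0.125,1],
    [0,0,0,0,0,0.125,1],
    [0,0,0,0,0,0.125,1],
    [0,0,0,0,0,0.125,1]
  ]
}}

```text
time: 5.53
tool_pos: [0.524, -0.1847, 0.2159]
tool_rot: [-2.586, -0.077, -1.452]
contact_force: [0.4, 0.4, 0.5]
opening: 0.0918
grip_force: 0.0
```

>>> {"name": "carry_out", "arguments": {
  "deltas": [
    [0,0,0,0,0,0.125,1],
    [0,0,0,0,0,0.125,1],
    [0,0,0,0,0,0.125,1],
    [0,0,0,0,0,0.125,1],
    [0,0,0,0,0,0.125,1],
    [0,0,0,0,0,0.125,1],
    [0,0,0,0,0,0.1,1],
    [0,0,0,0,0,0,1]
  ]
}}

```text
time: 6.2
tool_pos: [0.524, -0.1848, 0.2158]
tool_rot: [-2.694, 0.35, -2.197]
contact_force: [0.3, 0.6, 0.6]
opening: 0.0917
grip_force: 0.0
```

```bash
cat >> h.py <<'E'
n=np.array([-np.sin(np.radians(32)),0,np.cos(np.radians(32))]);top=np.array([.5774,-.185,.1294])
E
python3 - <<'E'
from h import *
from cell import robot
s=robot.observe();delta(s,top-.017*n,-n)
E
```

```text
q [-0.664  0.197  1.933  0.582  0.634  2.775] F [0.3 0.6 0.6] shift cm [ 0.05  0.07 11.86] turn [-0.003 -0.     0.   ]
```

>>> {"name": "carry_out", "arguments": {
  "deltas": [
    [0.02,0.03,2,-0.003,0,0.1,1],
    [0.02,0.02,2,0,0,0.08,1],
    [0,0,2,0,0,0,1],
    [0,0,2,0,0,0,1],
    [0,0,1.5,0,0,0,1],
    [0,0,1.2,0,0,0,1],
    [0,0,0.8,0,0,0,1],
    [0,0,0.3,0,0,0,1]
  ]
}}

```text
time: 6.87
tool_pos: [0.5864, -0.1849, 0.1137]
tool_rot: [-2.765, 0.42, -2.37]
contact_force: [-0.2, 0.1, -0.3]
opening: 0.0918
grip_force: 0.0
```

```bash
python3 - <<'E'
from h import *
from cell import robot
s=robot.observe();delta(s,top-.017*n,-n)
E
```

```text
q [-0.579  0.45   1.909  0.793  0.419  2.767] F [-0.2  0.1 -0.3] shift cm [-0.05 -0.05 -0.1 ] turn [ 0.001 -0.001  0.   ]
```

>>> {"name": "carry_out", "arguments": {
  "deltas": [
    [-0.05,-0.05,-0.12,0,0,0.06,1],
    [0,0,0,0,0,0,0.7],
    [0,0,0,0,0,0,0.5],
    [0,0,0,0,0,0,0.5],
    [0,0,0,0,0,0,0.5],
    [0,0,0,0,0,0,0.5],
    [0,0,0,0,0,0,0.5],
    [0,0,0,0,0,0,0.5]
  ],
  "force": 30
}}

```text
time: 7.53
tool_pos: [0.5862, -0.1855, 0.1157]
tool_rot: [-2.79, 0.442, -2.434]
contact_force: [-1.8, 0.1, 1.9]
opening: 0.0578
grip_force: 30.0
```

```bash
python3 - <<'E'
from h import *
from cell import robot
s=robot.observe();delta(s,top-.017*n,-n);print(s["torque"],s["opening"],s["grip_force"])
E
```

```text
q [-0.58   0.446  1.908  0.787  0.422  2.836] F [-1.8  0.1  1.9] shift cm [-0.01  0.06  0.07] turn [ 0.    -0.001  0.   ]
[0.096765   0.44799758 0.02113628] 0.057782773754522454 30.003244620747864
```

Gripped at 57.8 mm with low side force. Unscrewing starts gently.

>>> {"name": "carry_out", "arguments": {
  "deltas": [
    [0,0,-0.013,0,0,-0.1,0.5],
    [0,0,-0.013,0,0,-0.1,0.5],
    [0,0,-0.013,0,0,-0.1,0.5],
    [0,0,-0.013,0,0,-0.1,0.5],
    [0,0,-0.013,0,0,-0.1,0.5],
    [0,0,-0.013,0,0,-0.1,0.5],
    [0,0,-0.013,0,0,-0.1,0.5],
    [0,0,-0.013,0,0,-0.1,0.5]
  ]
}}

```text
time: 8.2
tool_pos: [0.5855, -0.1854, 0.1161]
tool_rot: [-2.589, 0.073, -1.688]
contact_force: [0.4, 0.0, -1.1]
opening: 0.0583
grip_force: 30.0
```

```bash
cat > st.py <<'E'
from h import *
from cell import robot
s=robot.observe();delta(s,top-.017*n,-n);print("torque(tool)",pose(s)[1].inv().apply(s["torque"]).round(2),"F(tool)",pose(s)[1].inv().apply(s["contact_force"]).round(1),s["opening"],s["grip_force"],"vel",np.abs(s["qvel"]).max().round(2))
E
python3 st.py
```

```text
q [-0.581  0.445  1.908  0.784  0.424  2.033] F [ 0.4  0.  -1.1] shift cm [-0.04 -0.01  0.14] turn [ 0.002 -0.     0.   ]
torque(tool) [-0.49  0.02  0.03] F(tool) [0.  0.3 1.2] 0.05827641440009102 29.993682140484452 vel 1.19
```

>>> {"name": "carry_out", "arguments": {
  "deltas": [
    [0,0,-0.0153,0,0,-0.12,0.5],
    [0,0,-0.0153,0,0,-0.12,0.5],
    [0,0,-0.0153,0,0,-0.12,0.5],
    [0,0,-0.0153,0,0,-0.12,0.5],
    [0,0,-0.0153,0,0,-0.12,0.5],
    [0,0,-0.0153,0,0,-0.12,0.5],
    [0,0,-0.0153,0,0,-0.12,0.5],
    [0,0,-0.0153,0,0,-0.12,0.5]
  ]
}}

```text
time: 8.87
tool_pos: [0.5849, -0.1854, 0.1171]
tool_rot: [-2.741, -0.398, -0.829]
contact_force: [0.1, -0.6, -1.2]
opening: 0.058
grip_force: 30.0
```

>>> {"name": "carry_out", "arguments": {
  "deltas": [
    [0,0,-0.0153,0,0,-0.12,0.5],
    [0,0,-0.0153,0,0,-0.12,0.5],
    [0,0,-0.0153,0,0,-0.12,0.5],
    [0,0,-0.0153,0,0,-0.12,0.5],
    [0,0,-0.0153,0,0,-0.12,0.5],
    [0,0,-0.0153,0,0,-0.12,0.5],
    [0,0,-0.0153,0,0,-0.12,0.5],
    [0,0,-0.0153,0,0,-0.12,0.5]
  ]
}}

```text
time: 9.53
tool_pos: [0.5843, -0.1854, 0.1182]
tool_rot: [3.011, -0.543, 0.249]
contact_force: [0.9, -0.6, -1.7]
opening: 0.0582
grip_force: 30.0
```

```bash
python3 st.py
```

```text
q [-0.583  0.44   1.909  0.779  0.427  0.117] F [ 0.9 -0.6 -1.7] shift cm [ 0.02 -0.04  0.38] turn [-0.     0.002  0.   ]
torque(tool) [ 0.03 -0.53 -0.05] F(tool) [-0.2  0.6  1.9] 0.05816112254194324 29.99174203723669 vel 1.43
```

Forces stay below 2 N after climbing 3 mm, more than the 2 mm play, so the lid really is turning. Continuing.

>>> {"name": "carry_out", "arguments": {
  "deltas": [
    [0,0,-0.0153,0,0,-0.12,0.5],
    [0,0,-0.0153,0,0,-0.12,0.5],
    [0,0,-0.0153,0,0,-0.12,0.5],
    [0,0,-0.0153,0,0,-0.12,0.5],
    [0,0,-0.0153,0,0,-0.12,0.5],
    [0,0,-0.0153,0,0,-0.12,0.5],
    [0,0,-0.0153,0,0,-0.12,0.5],
    [0,0,-0.0153,0,0,-0.12,0.5]
  ]
}}

```text
time: 10.2
tool_pos: [0.5836, -0.1854, 0.1192]
tool_rot: [2.621, -0.207, 1.228]
contact_force: [0.2, 0.4, -0.4]
opening: 0.058
grip_force: 30.0
```

>>> {"name": "carry_out", "arguments": {
  "deltas": [
    [0,0,-0.0153,0,0,-0.12,0.5],
    [0,0,-0.0153,0,0,-0.12,0.5],
    [0,0,-0.0153,0,0,-0.12,0.5],
    [0,0,-0.0153,0,0,-0.12,0.5],
    [0,0,-0.0153,0,0,-0.12,0.5],
    [0,0,-0.0153,0,0,-0.12,0.5],
    [0,0,-0.0153,0,0,-0.12,0.5],
    [0,0,-0.0153,0,0,-0.12,0.5]
  ]
}}

```text
time: 10.87
tool_pos: [0.583, -0.1854, 0.1202]
tool_rot: [2.657, 0.285, 2.061]
contact_force: [0.8, -0.9, 0.0]
opening: 0.0579
grip_force: 30.0
```

>>> {"name": "carry_out", "arguments": {
  "deltas": [
    [0,0,-0.0153,0,0,-0.12,0.5],
    [0,0,-0.0153,0,0,-0.12,0.5],
    [0,0,-0.0153,0,0,-0.12,0.5],
    [0,0,-0.0153,0,0,-0.12,0.5],
    [0,0,-0.0153,0,0,-0.12,0.5],
    [0,0,-0.0153,0,0,-0.12,0.5],
    [0,0,-0.0153,0,0,-0.12,0.5],
    [0,0,-0.0153,0,0,-0.12,0.5]
  ]
}}

```text
time: 11.53
tool_pos: [0.5823, -0.1854, 0.1212]
tool_rot: [3.111, 0.556, 3.084]
contact_force: [-0.8, -0.1, -0.7]
opening: 0.0579
grip_force: 30.0
```

```bash
python3 st.py
```

```text
q [-0.585  0.432  1.911  0.77   0.433 -2.756] F [-0.8 -0.1 -0.7] shift cm [-0.02  0.04  0.75] turn [ 0.    -0.002  0.   ]
torque(tool) [ 0.02  0.46 -0.03] F(tool) [ 1.1 -0.1  0.1] 0.057873905874767345 29.99191466253251 vel 1.43
```

0.89 turn done. Opening slightly, rewinding about 3.2 rad and regripping.

>>> {"name": "carry_out", "arguments": {
  "deltas": [
    [0,0,0,0,0,0,0.5],
    [0,0,0,0,0,0,0.8],
    [0,0,0,0,0,0,0.8],
    [0,0,0,0,0,0,0.8],
    [0,0,0,0,0,0.1,0.8],
    [0,0,0,0,0,0.125,0.8],
    [0,0,0,0,0,0.125,0.8],
    [0,0,0,0,0,0.125,0.8]
  ]
}}

```text
time: 12.2
tool_pos: [0.5825, -0.1855, 0.1216]
tool_rot: [2.832, 0.472, 2.528]
contact_force: [-1.2, -0.5, -0.5]
opening: 0.0729
grip_force: 0.0
```

>>> {"name": "carry_out", "arguments": {
  "deltas": [
    [0,0,0,0,0,0.125,0.8],
    [0,0,0,0,0,0.125,0.8],
    [0,0,0,0,0,0.125,0.8],
    [0,0,0,0,0,0.125,0.8],
    [0,0,0,0,0,0.125,0.8],
    [0,0,0,0,0,0.125,0.8],
    [0,0,0,0,0,0.125,0.8],
    [0,0,0,0,0,0.125,0.8]
  ]
}}

```text
time: 12.87
tool_pos: [0.5825, -0.1855, 0.1216]
tool_rot: [2.584, 0.017, 1.598]
contact_force: [-0.5, -0.1, 1.2]
opening: 0.0735
grip_force: 0.0
```

>>> {"name": "carry_out", "arguments": {
  "deltas": [
    [0,0,0,0,0,0.125,0.8],
    [0,0,0,0,0,0.125,0.8],
    [0,0,0,0,0,0.125,0.8],
    [0,0,0,0,0,0.125,0.8],
    [0,0,0,0,0,0.125,0.8],
    [0,0,0,0,0,0.125,0.8],
    [0,0,0,0,0,0.125,0.8],
    [0,0,0,0,0,0.125,0.8]
  ]
}}

```text
time: 13.53
tool_pos: [0.5825, -0.1855, 0.1217]
tool_rot: [2.801, -0.451, 0.682]
contact_force: [1.1, 0.9, 0.5]
opening: 0.0735
grip_force: 0.0
```

>>> {"name": "carry_out", "arguments": {
  "deltas": [
    [0,0,0,0,0,0.125,0.8],
    [0,0,0,0,0,0.125,0.8],
    [0,0,0,0,0,0.125,0.8],
    [0,0,0,0,0,0.125,0.8],
    [0,0,0,0,0,0.125,0.8],
    [0,0,0,0,0,0.1,0.8],
    [0,0,0,0,0,0,0.8],
    [0,0,0,0,0,0,0.8]
  ]
}}

```text
time: 14.2
tool_pos: [0.5825, -0.1855, 0.1216]
tool_rot: [-3.072, -0.554, -0.131]
contact_force: [0.4, -0.2, -1.0]
opening: 0.0739
grip_force: 0.0
```

```bash
cat >> st.py <<'E'
t,R=pose(s);a=(t-top)@n;print("off axis tool cm",(R.inv().apply(top+a*n-t)*100).round(3))
E
python3 st.py
```

```text
q [-0.585  0.431  1.911  0.771  0.433  0.448] F [ 0.4 -0.2 -1. ] shift cm [-0.03 -0.05  0.77] turn [ 0.     0.001 -0.   ]
torque(tool) [-0.03 -0.48 -0.03] F(tool) [-0.2  0.2  1.1] 0.07393908487573307 0.0 vel 0.02
off axis tool cm [-0.027 -0.048  0.   ]
```

>>> {"name": "carry_out", "arguments": {
  "deltas": [
    [-0.02,-0.04,0,0,0,0.1,0.8],
    [0,0,0,0,0,0,0.5],
    [0,0,0,0,0,0,0.5],
    [0,0,0,0,0,0,0.5],
    [0,0,0,0,0,0,0.5],
    [0,0,0,0,0,0,0.5],
    [0,0,-0.01,0,0,-0.08,0.5],
    [0,0,-0.0153,0,0,-0.12,0.5]
  ],
  "force": 30
}}

```text
time: 14.87
tool_pos: [0.5822, -0.1852, 0.1217]
tool_rot: [-3.136, -0.557, -0.011]
contact_force: [-0.0, -0.9, -0.2]
opening: 0.0577
grip_force: 30.0
```

>>> {"name": "carry_out", "arguments": {
  "deltas": [
    [0,0,-0.0153,0,0,-0.12,0.5],
    [0,0,-0.0153,0,0,-0.12,0.5],
    [0,0,-0.0153,0,0,-0.12,0.5],
    [0,0,-0.0153,0,0,-0.12,0.5],
    [0,0,-0.0153,0,0,-0.12,0.5],
    [0,0,-0.0153,0,0,-0.12,0.5],
    [0,0,-0.0153,0,0,-0.12,0.5],
    [0,0,-0.0153,0,0,-0.12,0.5]
  ]
}}

```text
time: 15.53
tool_pos: [0.5813, -0.1852, 0.1226]
tool_rot: [2.672, -0.311, 1.028]
contact_force: [-2.5, -0.8, 0.0]
opening: 0.0577
grip_force: 30.0
```

>>> {"name": "carry_out", "arguments": {
  "deltas": [
    [0,0,-0.0153,0,0,-0.12,0.5],
    [0,0,-0.0153,0,0,-0.12,0.5],
    [0,0,-0.0153,0,0,-0.12,0.5],
    [0,0,-0.0153,0,0,-0.12,0.5],
    [0,0,-0.0153,0,0,-0.12,0.5],
    [0,0,-0.0153,0,0,-0.12,0.5],
    [0,0,-0.0153,0,0,-0.12,0.5],
    [0,0,-0.0153,0,0,-0.12,0.5]
  ]
}}

```text
time: 16.2
tool_pos: [0.5806, -0.1853, 0.1236]
tool_rot: [2.611, 0.179, 1.864]
contact_force: [-1.3, -2.1, 0.6]
opening: 0.058
grip_force: 30.0
```

>>> {"name": "carry_out", "arguments": {
  "deltas": [
    [0,0,-0.0153,0,0,-0.12,0.5],
    [0,0,-0.0153,0,0,-0.12,0.5],
    [0,0,-0.0153,0,0,-0.12,0.5],
    [0,0,-0.0153,0,0,-0.12,0.5],
    [0,0,-0.0153,0,0,-0.12,0.5],
    [0,0,-0.0153,0,0,-0.12,0.5],
    [0,0,-0.0153,0,0,-0.12,0.5],
    [0,0,-0.0153,0,0,-0.12,0.5]
  ]
}}

```text
time: 16.87
tool_pos: [0.58, -0.1854, 0.1247]
tool_rot: [2.978, 0.535, 2.828]
contact_force: [-2.4, -2.0, 0.7]
opening: 0.0581
grip_force: 30.0
```

```bash
python3 st.py
```

```text
q [-0.587  0.423  1.914  0.762  0.437 -2.529] F [-2.4 -2.   0.7] shift cm [-0.02  0.05  1.16] turn [-0.001 -0.001  0.   ]
torque(tool) [0.49 0.46 0.1 ] F(tool) [ 1.1 -2.4 -1.9] 0.05813444701450673 29.995414400473237 vel 1.42
off axis tool cm [-0.022  0.048 -0.   ]
```

About 1.38 turns in total. A gentle test pull of 3 mm along the axis follows, with a force check.

>>> {"name": "carry_out", "arguments": {
  "deltas": [
    [0,0,-0.03,0,0,-0.05,0.5],
    [0,0,-0.03,0,0,-0.05,0.5],
    [0,0,-0.04,0,0,-0.05,0.5],
    [0,0,-0.04,0,0,-0.05,0.5],
    [0,0,-0.04,0,0,0,0.5],
    [0,0,-0.04,0,0,0,0.5],
    [0,0,-0.04,0,0,0,0.5],
    [0,0,-0.04,0,0,0,0.5]
  ]
}}

```text
time: 17.53
tool_pos: [0.5786, -0.185, 0.1273]
tool_rot: [3.094, 0.555, 3.052]
contact_force: [-0.3, 0.3, -1.5]
opening: 0.0578
grip_force: 30.0
```

```bash
python3 st.py
```

```text
q [-0.589  0.416  1.915  0.756  0.443 -2.716] F [-0.3  0.3 -1.5] shift cm [-0.01  0.    1.46] turn [-0.    -0.001  0.   ]
torque(tool) [-0.03  0.4   0.06] F(tool) [1.  0.2 1.1] 0.05780211311324547 29.999084598384798 vel 0.01
off axis tool cm [-0.01  0.   -0.  ]
```

It is free, with only about 1 N. Lifting off along the axis.

>>> {"name": "carry_out", "arguments": {
  "deltas": [
    [0,0,-0.1,0,0,0,0.5],
    [0,0,-0.3,0,0,0,0.5],
    [0,0,-0.6,0,0,0,0.5],
    [0,0,-1,0,0,0,0.5],
    [0,0,-1.5,0,0,0,0.5],
    [0,0,-1.5,0,0,0,0.5],
    [0,0,-1.5,0,0,0,0.5],
    [0,0,-1,0,0,0,0.5]
  ]
}}

```text
time: 18.2
tool_pos: [0.5384, -0.1852, 0.193]
tool_rot: [3.096, 0.557, 3.053]
contact_force: [0.0, 0.9, -0.8]
opening: 0.0578
grip_force: 30.0
```

```bash
python3 st.py; python3 - <<'E'
from h import *
from cell import cams,robot
c=cams.read_camera("scene");cv2.imwrite("pics/s2.png",cv2.resize(c["image"][120:300,180:450],(810-10,533)))
c=load("top");h=cv2.cvtColor(c["image"],cv2.COLOR_BGR2HSV)
m=((h[...,0]>8)&(h[...,0]<25)&(h[...,1]>90)&(h[...,2]>70)).astype(np.uint8);m[:,345:]=0;m[:150]=0;m[290:]=0;m[:,:170]=0
m=cv2.morphologyEx(m,cv2.MORPH_OPEN,np.ones((5,5)))
cn,_=cv2.findContours(m,0,2);q=max(cn,key=cv2.contourArea);r=cv2.minAreaRect(q);print(r)
ap=cv2.approxPolyDP(q,8,True)[:,0];print(ap.tolist(),onz(c,ap,.022).round(3).tolist())
E
```

```text
q [-0.643  0.254  1.932  0.616  0.58  -2.597] F [ 0.   0.9 -0.8] shift cm [0.06 0.03 9.16] turn [-0.001  0.     0.   ]
torque(tool) [0.05 0.41 0.03] F(tool) [0.5 0.8 0.7] 0.057836784524748996 29.999114375095814 vel 0.24
off axis tool cm [ 0.058  0.02  -0.   ]
((250.84762573242188, 215.05593872070312), (94.99453735351562, 137.75204467773438), 85.10090637207031)
[[314, 164], [254, 168], [254, 193], [239, 185], [245, 169], [216, 171], [226, 186], [217, 201], [216, 189], [201, 188], [205, 172], [187, 174], [186, 265], [320, 256]] [[0.736, 0.049, 0.022], [0.726, 0.201, 0.022], [0.661, 0.199, 0.022], [0.682, 0.238, 0.022], [0.723, 0.224, 0.022], [0.718, 0.298, 0.022], [0.679, 0.271, 0.022], [0.641, 0.292, 0.022], [0.672, 0.296, 0.022], [0.674, 0.334, 0.022], [0.716, 0.327, 0.022], [0.711, 0.373, 0.022], [0.483, 0.359, 0.022], [0.506, 0.032, 0.022]]
```

View pics/s2.png

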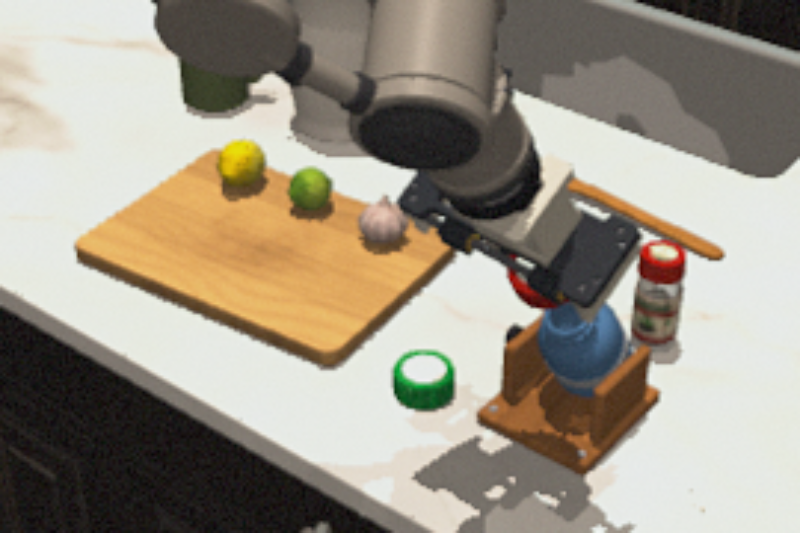

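The lid is in the gripper at (535,285) of the crop, the jar mouth is bare, and the fruit, garlic, spice jar and green lid are undisturbed. The corners put the board centre near (0.61, 0.20). I'll lay the lid at about (0.54, 0.18).

```bash
python3 - <<'E'
from h import *
from cell import robot
s=robot.observe();t,R=pose(s);delta(s,t+[0,0,.06],[0,0,-1])
E
```

```text
q [-0.644  0.252  1.932  0.616  0.581 -2.596] F [ 0.8 -1.   1.2] shift cm [-3.18  0.23 -5.08] turn [ 0.04   0.559 -0.   ]
```

>>> {"name": "carry_out", "arguments": {
  "deltas": [
    [-0.5,0,-0.9,0,0,0,0.5],
    [-0.9,0.1,-1.4,0,0,0,0.5],
    [-0.9,0.1,-1.4,0,0,0,0.5],
    [-0.9,0,-1.4,0.004,0.06,0,0.5],
    [0,0,0,0.006,0.09,0,0.5],
    [0,0,0,0.007,0.09,0,0.5],
    [0,0,0,0.007,0.09,0,0.5],
    [0,0,0,0.007,0.09,0,0.5]
  ]
}}

```text
time: 18.92
tool_pos: [0.5391, -0.1857, 0.2522]
tool_rot: [3.133, 0.133, 3.065]
contact_force: [0.5, -0.5, -0.4]
opening: 0.0578
grip_force: 30.0
```

>>> {"name": "carry_out", "arguments": {
  "deltas": [
    [0,0,0,0.005,0.08,0,0.5],
    [0,0,0,0.004,0.059,0,0.5],
    [0,1,0,0,0,0,0.5],
    [0,2,0,0,0,0,0.5],
    [0,2.5,0,0,0,0,0.5],
    [0,2.5,0,0,0,0,0.5],
    [0,2.5,0,0,0,0,0.5],
    [0,2.5,0,0,0,0,0.5]
  ]
}}

```text
time: 19.58
tool_pos: [0.5484, -0.0541, 0.2514]
tool_rot: [3.139, -0.002, 3.066]
contact_force: [0.5, -0.4, -0.6]
opening: 0.0577
grip_force: 30.0
```

```bash
python3 - <<'E'
from h import *
from cell import robot
s=robot.observe();delta(s,[.54,.18,.12],[0,0,-1]);print(s["tool_pos"],s["tool_rot"],s["opening"],s["grip_force"])
E
```

```text
q [-0.239  0.379  1.421  0.003  1.343 -1.735] F [ 0.5 -0.4 -0.6] shift cm [ 2.57 23.24 13.21] turn [ 0.003 -0.002  0.   ]
[ 0.5484379  -0.05408009  0.25139668] [ 3.13881516e+00 -1.86578984e-03  3.06646586e+00] 0.05769320438993978 29.998139140661806
```

>>> {"name": "carry_out", "arguments": {
  "deltas": [
    [0.3,2.9,0,0.003,-0.002,0,0.5],
    [0.3,2.9,0,0,0,0,0.5],
    [0.3,2.9,0.5,0,0,0,0.5],
    [0.3,2.9,1.5,0,0,0,0.5],
    [0.3,2.9,2,0,0,0,0.5],
    [0.3,2.9,2,0,0,0,0.5],
    [0.3,2.9,2,0,0,0,0.5],
    [0.3,2.5,2,0,0,0,0.5]
  ]
}}

```text
time: 20.25
tool_pos: [0.541, 0.1755, 0.1506]
tool_rot: [3.141, 0.0, 3.067]
contact_force: [-0.5, -1.1, -0.8]
opening: 0.0576
grip_force: 30.0
```

>>> {"name": "carry_out", "arguments": {
  "deltas": [
    [0,0,2,0,0,0,0.5],
    [0,0,1.5,0,0,0,0.5],
    [0,0,1.5,0,0,0,0.5],
    [0,0,1.2,0,0,0,0.5],
    [0,0,1,0,0,0,0.5],
    [0,0,0.5,0,0,0,0.5],
    [0,0,0,0,0,0,0.5],
    [0,0,0,0,0,0,0.5]
  ]
}}

```text
time: 20.92
tool_pos: [0.5419, 0.1732, 0.0747]
tool_rot: [-3.141, -0.001, 3.067]
contact_force: [0.4, 0.0, -0.8]
opening: 0.0578
grip_force: 30.0
```

```bash
python3 - <<'E'
from h import *
from cell import robot,cams
s=robot.observe();delta(s,[.54,.18,.0315],[0,0,-1]);print(s["tool_pos"],s["opening"],s["grip_force"])
c=cams.read_camera("scene");cv2.imwrite("pics/s3.png",cv2.resize(c["image"][140:260,190:370],(780,520)))
E
```

```text
q [ 1.75e-01  5.91e-01  1.60e+00 -1.00e-03  9.51e-01 -1.32e+00] F [ 0.4  0.  -0.8] shift cm [0.24 0.67 4.32] turn [-0.001 -0.001  0.   ]
[0.54191298 0.17316939 0.0746716 ] 0.05781297463548797 29.998789695091546
```

View pics/s3.png

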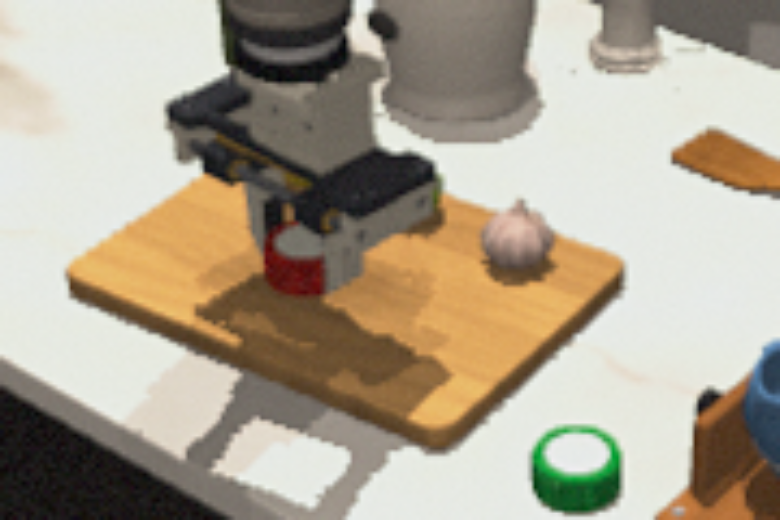

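The lid at (298,260) is level, with its top up, over the clear half of the board. Lowering, slowly at the end.

>>> {"name": "carry_out", "arguments": {
  "deltas": [
    [0,0,0.6,0,0,0,0.5],
    [0,0,1,0,0,0,0.5],
    [0,0,1,0,0,0,0.5],
    [0,0,0.7,0,0,0,0.5],
    [0,0,0.4,0,0,0,0.5],
    [0,0,0.2,0,0,0,0.5],
    [0,0,0.1,0,0,0,0.5],
    [0,0,0,0,0,0,0.5]
  ]
}}

```text
time: 21.63
tool_pos: [0.5418, 0.1731, 0.0341]
tool_rot: [-3.14, -0.001, 3.067]
contact_force: [0.9, 0.3, -1.2]
opening: 0.0578
grip_force: 30.0
```

>>> {"name": "carry_out", "arguments": {
  "deltas": [
    [0,0,0.05,0,0,0,0.5],
    [0,0,0.05,0,0,0,0.5],
    [0,0,0.05,0,0,0,0.5],
    [0,0,0.05,0,0,0,0.5],
    [0,0,0,0,0,0,0.5],
    [0,0,0,0,0,0,0.5],
    [0,0,0,0,0,0,0.5],
    [0,0,0,0,0,0,0.5]
  ]
}}

```text
time: 22.3
tool_pos: [0.5419, 0.1731, 0.0326]
tool_rot: [-3.14, -0.001, 3.067]
contact_force: [-1.5, 0.5, 3.9]
opening: 0.0575
grip_force: 30.0
```

>>> {"name": "carry_out", "arguments": {
  "deltas": [
    [0,0,0.03,0,0,0,0.5],
    [0,0,0.03,0,0,0,0.5],
    [0,0,0,0,0,0,0.5],
    [0,0,0,0,0,0,0.5],
    [0,0,0,0,0,0,0.5],
    [0,0,0,0,0,0,0.5],
    [0,0,0,0,0,0,0.5],
    [0,0,0,0,0,0,0.5]
  ]
}}

```text
time: 22.97
tool_pos: [0.5419, 0.1731, 0.0326]
tool_rot: [-3.14, -0.001, 3.067]
contact_force: [-3.2, -0.3, 9.8]
opening: 0.0574
grip_force: 30.0
```

The lid is seated: the force rises and the height holds. Back off slightly, open, and retreat straight up.

>>> {"name": "carry_out", "arguments": {
  "deltas": [
    [0,0,-0.05,0,0,0,0.5],
    [0,0,0,0,0,0,0.55],
    [0,0,0,0,0,0,0.66],
    [0,0,0,0,0,0,0.7],
    [0,0,0,0,0,0,0.8],
    [0,0,0,0,0,0,0.9],
    [0,0,0,0,0,0,0.9],
    [0,0,0,0,0,0,0.9]
  ]
}}

```text
time: 23.63
tool_pos: [0.5417, 0.173, 0.032]
tool_rot: [-3.14, -0.001, 3.067]
contact_force: [0.6, 0.9, 0.4]
opening: 0.0817
grip_force: 0.0
```

>>> {"name": "carry_out", "arguments": {
  "deltas": [
    [0,0,-0.5,0,0,0,0.9],
    [0,0,-1,0,0,0,0.9],
    [0,0,-2,0,0,0,0.9],
    [0,0,-2.5,0,0,0,0.9],
    [0,0,-2.5,0,0,0,0.9],
    [0,0,-2.5,0,0,0,0.9],
    [0,0,-2,0,0,0,0.9],
    [0,0,-1,0,0,0,0.9]
  ]
}}

```text
time: 24.3
tool_pos: [0.5432, 0.1735, 0.1762]
tool_rot: [3.141, 0.004, 3.067]
contact_force: [0.2, 0.5, 0.6]
opening: 0.0824
grip_force: 0.0
```

```bash
python3 - <<'E'
from h import *
from cell import robot,cams
c=cams.read_camera("scene");cv2.imwrite("pics/s4.png",cv2.resize(c["image"][120:290,190:445],(780,520)))
c=cams.read_camera("wrist");m=red(c["image"]);k,lab,st,ce=cv2.connectedComponentsWithStats(m.astype(np.uint8));i=1+np.argmax(st[1:,4])
cn,_=cv2.findContours((lab==i).astype(np.uint8),0,1);f=np.zeros(m.shape,np.uint8);cv2.drawContours(f,cn,-1,1,-1)
W=pts(c,(cv2.erode(f,np.ones((5,5)))>0)&~m)
for _ in range(4):
    q=W.mean(0);nn=np.linalg.svd(W-q,full_matrices=False)[2][2];r=(W-q)@nn;W=W[abs(r)<=2.5*r.std()]
print(len(W),q,nn,robot.observe()["opening"],robot.observe()["tool_pos"])
E
```

```text
1704 [0.54162448 0.17352551 0.04756056] [ 0.00254293 -0.00266891  0.99999321] 0.08227497948569219 [0.54300677 0.17344677 0.17464921]
```

View pics/s4.png

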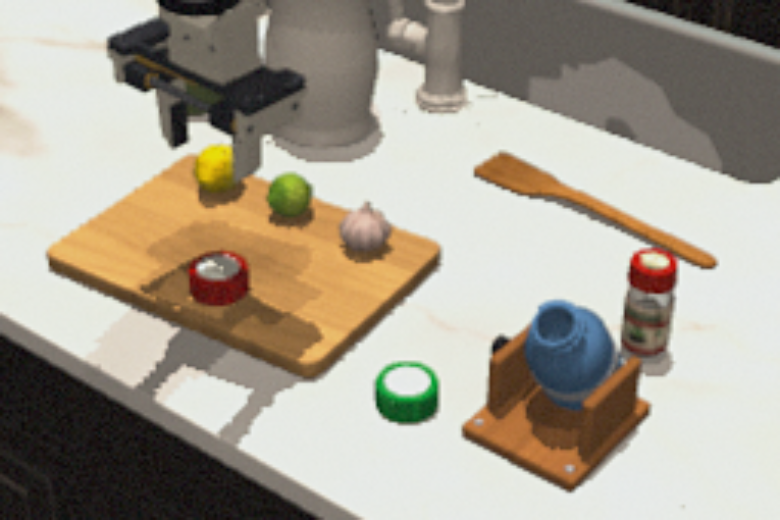

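The lid lies flat on the board at (219,278), its top at z = 0.0476 and level, with the jar open and everything else in place. Handing in.

```bash
python3 -c "
from cell import robot
print(robot.hand_in())"
```

```text
the job is handed in; nothing more can be done
None
```

The jar is open: the red lid came free after about 1.4 turns of the gripper and lies flat, top up, on the clear half of the chopping board; nothing else was disturbed, and the job was handed in about 24 s into the 72 s allowed (no verdict was returned).

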